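# Clip a candle base into the sloping assembly stand

### The job

Swing the stand's sprung curved arm back by its knob until it stays open by itself, set the wooden candle base flat on the sloping bed, lengthwise up the slope, centred on the ledge with its lower end square against it, then tip the arm back over so that it springs shut against the upper end of the base and holds it. Do not knock over or shift the two white candles.

Things in the scene. Friction and masses are not known exactly. Their poses are not given: they have to be found in the camera images.
- bed: Bed of the fixed grey stand, inclined 30 degrees. Origin: on its surface, middle of the ledge's upper face. x points up the slope, y across, z square out of the bed. Bed: x -20 to 270, y -95 to 95 mm. Aluminium ledge 90 mm wide, 12 high, just below x = 0. Pivot of the arm (along z) at x 160, y -70 mm; it and its spring strut stand up to 32 mm high. The base belongs at x 0 to 130, y -28 to 28 mm.
- clip (a joint): Curved steel arm, swings in the bed's plane 6 to 18 mm above it; rad: 0 shut, 0.35 resting on a base that is home, 1.15 fully open (stop). Opening swings the knob up the slope (from bed +y towards +x). Over-centre spring, about 1 N m/rad near 0.75, lightly damped: below 0.75 it springs shut, above 0.75 it springs open and stays. Starting it takes about 6 N at the knob, less further on.
- clip_knob (a point): Black round knob near the arm's free end, 20 mm across, standing square to the bed from 12 to 62 mm above it; the point is on its axis 46 mm above the bed, 115 mm from the pivot axis. In the bed's frame at joint value q: x = 160 + 115 sin(q - 0.31), y = -70 + 115 cos(q - 0.31) mm.
- board_mid (a point): Candle base: loose wooden board 130 x 56 x 24 mm, 0.19 kg, on its top a low steel candle cup (44 mm across, 6 high, spike to 18 mm above the board); lies flat on the table. The point is the centre of the board, 12 mm above its underside; x along its length, y across its width, z up. Either end may go to the ledge.
- candle_a: Loose white pillar candle, 66 mm across, 140 mm tall, standing; origin at the centre of its underside.
- candle_b: Loose white pillar candle, 66 mm across, 100 mm tall, standing; origin at the centre of its underside.
There are look-alikes about, which are no part of the job. Of the things that look like the part that bears board_mid, take the one that is farthest to the robot's left at the start.

How it is judged:
On the way, in this order (a step that is already met when the one before it is completed fails the run):
1. the arm is swung fully open (value of joint clip above 1 rad), for 0.3 s.
2. with the arm standing open, the base lies flat on the bed with its end at the ledge (value of joint clip above 1 rad and x of board_mid in the frame of bed between 0.06 and 0.075 m and y of board_mid in the frame of bed between -0.015 and 0.015 m and z of board_mid in the frame of bed below 0.016 m and angle between the z axis of board_mid and the z axis of bed, either way round below 0.08 rad), for 0.3 s.
At the end, for the whole second after the job is handed in: The base lies flat on the bed (3 mm, 3.4 degrees), its end within 4 mm of the ledge, square within 4.6 degrees, centred within 15 mm; the arm is sprung shut on its upper end (0.25 to 0.45), at rest; both candles stand within 30 mm of their start (value of joint clip between 0.25 and 0.45 rad and x of board_mid in the frame of bed between 0.061 and 0.069 m and y of board_mid in the frame of bed between -0.015 and 0.015 m and z of board_mid in the frame of bed between 0.009 and 0.015 m and angle between the x axis of board_mid and the x axis of bed, either way round below 0.08 rad and angle between the z axis of board_mid and the z axis of bed, either way round below 0.06 rad and velocity of joint clip between -0.05 and 0.05 rad/s); the robot touches nothing.
It fails at once if a candle is shifted by more than 30 mm or tipped (distance of any of candle_a, candle_b from where it was at the start of the episode above 0.03 m or angle between any of candle_a, candle_b's own z axis and vertical above 0.3 rad).
It also fails if it takes over 72 s, if anything falls off the work surface, if the arm or the gripper's body presses on something with over 40 N, if the wrist force passes 120 N, or if a joint passes its speed limit or range.

### The arm

A 6-joint arm with a two-finger parallel gripper is mounted at the origin on the work surface. World frame = base frame: x ahead of the robot, y to its left, z up, the work surface at z = 0. Lengths are in m, angles in rad, forces in N, time in s.
With the tool pointing down it reaches from about 0.35 to 0.775 m from the base axis. Payload 7.3 kg.
Tool frame: the origin (TCP) lies at the very end of the fingers, on their centre line; the grasp point (between the pads) lies 19 mm behind it; z points along the fingers, y is the line along which they close (so a half turn about z gives the same grasp; the last joint's range is limited). The gripper opens to 92 mm and grips with 3 to 60 N. Pads are 19 mm wide; open, the fingers measure 130 mm over their backs; the gripper's body (75 mm by 190 mm) begins 47 mm behind the grasp point.
Start: joints at [-1.366, 0.342, 1.524, -0, 1.275, -0.146], TCP at [0.18, -0.493, 0.227] pointing down, gripper open.
Joint ranges: [-2.53, 2.53], [-0.77, 2.02], [0.04, 2.7], [-1, 4.14], [0.28, 2.66], [-3.11, 3.11]. Speed limits (rad/s): [2.57, 2.57, 3.14, 3.14, 3.14, 3.14].

### API

Orientations are given as a unit quaternion [x, y, z, w].
In Python, from rig import bot gives the robot as it stands.
- The arm moves only by the tool drive_tool, never from a script. Its argument "targets" is text: rows parted by semicolons, each of 7 numbers parted by spaces: the shift along the tool's x, y, z as a fraction of full scale, then the turn, a rotation vector about the tool's x, y, z as a fraction of full scale, then the opening, from -1 (shut) to 1 (fully open), so that 0 is half open. A call has 1 to 20 rows; each row is the pose to reach, as a shift and turn from the pose commanded when the call began, along the tool's axes at that moment, turning the shorter way round; what a row does not reach only later rows make up. Full scale, the value 1, is 0.2 m for a shift and 180 degrees for a turn. A row lasts 1/12 s, in which the tool goes at most 41.7 mm and 7.16 degrees, less where a joint would pass 70% of its speed; a pose out of reach is approached as far as the arm can. A call with a number of a shift or a turn outside -1 to 1 is refused whole. A call with a gripper value outside its range is refused whole. The fingers move at their own pace and stop on an object; the grip force is fixed at half the most. Time passes only in rows, so rows that repeat a pose let the fingers close. It gives the time, the measured TCP pose, the force, the opening and the grip force at its end, in the units of the state.
- bot.sense(): the state, without advancing time (a new reading comes with each control period).
- bot.get_image(name): name is "scene" or "top"; returns a dict with "pixels" (384x512x3 uint8, red, green, blue), "range_z" (384x512 float32, m along the optical axis (not along the pixel's ray), 0 where there is no reading), "camera_matrix" (3x3 intrinsics, pixels), "world_from_camera" (4x4, takes a point from camera to world coordinates). Camera axes: x right, y down, z forward; pixel columns grow to the right and rows downward; lengths in m; the calibration is good to about 2 mm. A picture is of the moment at which its call begins.
- bot.finish_job(): hands the job in; it is judged then, once.
The state is a dict: "time": time; "joint_pos": joint angles; "joint_vel": joint speeds; "effort": joint torques, N m; "tool_pos": TCP position; "eef_rot": TCP orientation; "force": force on the tool from outside, world axes, zero at the start; "moment": the same for the moment, N m; "grip_width": finger opening in m; "finger_force": force on a finger pad.
Only numpy, scipy, OpenCV 4.12 (cv2) and the standard library are available. Lean on these libraries where they do the work, as an engineer would, in place of code of your own. Each camera call takes 0.05 s, during which the arm holds its last target. There are 200 camera calls.

## Working session

There is one attempt and no reset: what is moved stays moved. The work goes in short steps, Python scripts to look and compute and a tool call to move; the robot and the scene stay as the last step left them, time stands still between calls to the robot, and variables do not carry over. Pictures are saved under pics/ and viewed, at most 10 in all, crops included, and the job is handed in when it is done.

Besides the shell and the picture viewer there is one more tool, called after "Emit:" as a command line: name --argument value ..., lists and objects as JSON in quotes. drive_tool: Moves the arm, as the interface text tells. Shift numbers are shares of 0.2 m and turn numbers shares of 180 degrees, none past 1 either way. Its arguments: {"type":"object","properties":{"targets":{"type":"string"}},"required":["targets"]}

```bash
mkdir -p pics; ls
python3 - <<'E'
from rig import bot
import cv2,numpy as np
for n in ("scene","top"):
    d=bot.get_image(n); cv2.imwrite(f"pics/{n}0.png",d["pixels"][:,:,::-1]); np.savez(f"{n}0.npz",**d)
    print(n,d["camera_matrix"].tolist(),np.round(d["world_from_camera"],3).tolist())
print(bot.sense())
E
```

```text
pics
scene [[369.0808822899797, 0.0, 259.41434267874905], [0.0, 369.0808822899797, 199.6487679223559], [0.0, 0.0, 1.0]] [[-0.492, 0.754, -0.435, 1.081], [0.871, 0.421, -0.255, 0.126], [-0.009, -0.504, -0.863, 1.193], [0.0, 0.0, 0.0, 1.0]]
top [[461.73137400442346, 0.0, 256.0006144973466], [0.0, 461.73137400442346, 185.77158334299574], [0.0, 0.0, 1.0]] [[-0.028, -0.996, 0.08, 0.394], [-1.0, 0.028, 0.0, -0.219], [-0.002, -0.08, -0.997, 1.376], [0.0, 0.0, 0.0, 1.0]]
{'time': 0.1, 'joint_pos': array([-1.36599026e+00,  3.42659413e-01,  1.52488668e+00, -2.76235225e-05,
        1.27540867e+00, -1.45999786e-01]), 'joint_vel': array([ 0.00046949, -0.00118487, -0.00262612,  0.00089639, -0.0010753 ,
        0.00077773]), 'effort': array([ 1.54019752e-03, -4.32003450e+01, -2.44693601e+01,  7.18267076e-02,
        5.25827694e-02, -5.50116795e-05]), 'tool_pos': array([ 0.18035958, -0.49267324,  0.22612331]), 'eef_rot': array([ 9.84655374e-01,  1.74508826e-01, -3.32273612e-05, -6.80371420e-04]), 'force': array([-0.0953618 ,  0.33110136,  0.09482605]), 'moment': array([ 0.03938992, -0.00433334, -0.029872  ]), 'finger_force': 0.0, 'grip_width': 0.09204173575037762}
```

View pics/scene0.png

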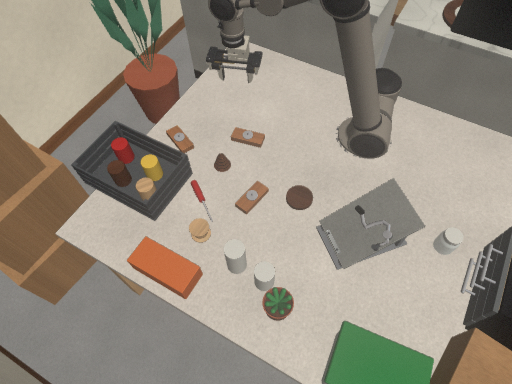

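View pics/top0.png

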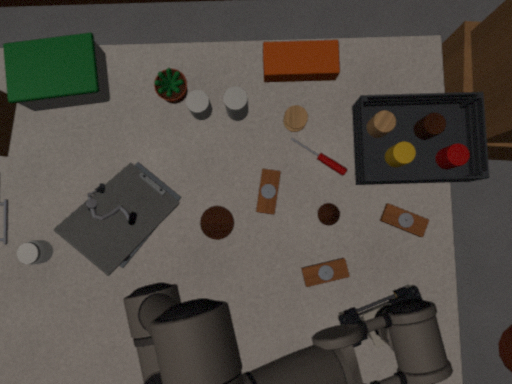

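The top view shows three boards, at (268,191), (326,271) and (405,220). The first is the leftmost, so it is the one to use. The stand is around (118,218), with its ledge at (152,183) and the knob near (132,218). The candles are at (198,102) and (235,99).

```bash
cat > h.py <<'E'
import numpy as np,cv2
def cloud(d):
    K=d["camera_matrix"];T=d["world_from_camera"];z=d["range_z"]
    v,u=np.mgrid[:z.shape[0],:z.shape[1]]
    P=np.stack([(u-K[0,2])/K[0,0]*z,(v-K[1,2])/K[1,1]*z,z],-1)
    return P@T[:3,:3].T+T[:3,3]
E
python3 - <<'E'
from h import *
d=np.load("top0.npz");C=cloud(d);s=np.load("scene0.npz");S=cloud(s)
for n,(u,v) in dict(board=(268,191),b2=(326,271),b3=(405,220),ledge=(152,183),knob=(132,218),ca=(235,94),cb=(198,98),bedmid=(120,235),choc=(217,222)).items(): print(n,np.round(C[v,u],3))
# bed plane
m=np.zeros(C.shape[:2],np.uint8);cv2.fillPoly(m,[np.array([[75,225],[108,258],[160,205],[140,195]])],1)
P=C[m>0]
for _ in range(5):
    c=P.mean(0);n=np.linalg.svd(P-c,full_matrices=False)[2][2];n*=np.sign(n[2]);P=P[abs((P-c)@n)<.004]
print("plane",c,n,np.degrees(np.arccos(n[2])),len(P))
# board mask by height
for nm,Q,r in(("top",C,(250,165,290,220)),("scene",S,(230,178,275,218))):
    q=Q[r[1]:r[3],r[0]:r[2]].reshape(-1,3);q=q[(q[:,2]>.015)&(q[:,2]<.027)];rect=cv2.minAreaRect((q[:,:2]*1000).astype(np.float32));print(nm,len(q),rect,np.median(q[:,2]))
for nm,I,r in(("bed",d,(45,155,190,280)),("bs",s,(310,175,430,275))):
    im=d["pixels"] if nm=="bed" else s["pixels"]
    cv2.imwrite(f"pics/{nm}.png",cv2.resize(im[r[1]:r[3],r[0]:r[2],::-1],None,fx=5,fy=5,interpolation=cv2.INTER_CUBIC))
E
```

```text
board [ 0.485 -0.253  0.038]
b2 [ 0.251 -0.413  0.032]
b3 [ 0.39  -0.648  0.03 ]
ledge [0.518 0.083 0.041]
knob [0.416 0.112 0.15 ]
ca [ 0.746 -0.168  0.141]
cb [ 0.75  -0.062  0.096]
bedmid [0.372 0.154 0.118]
choc [ 0.4   -0.101  0.016]
plane [0.41052085 0.15030504 0.11000255] [0.86178532 0.468213   0.195199  ] 78.74365092162758 221
top 592 ((487.252685546875, -254.80030822753906), (56.108985900878906, 129.8684539794922), 79.938720703125) 0.02352352276000802
scene 356 ((489.6763000488281, -252.13650512695312), (57.338565826416016, 130.8607635498047), 80.68865966796875) 0.02380518129947795
```

View pics/bed.png

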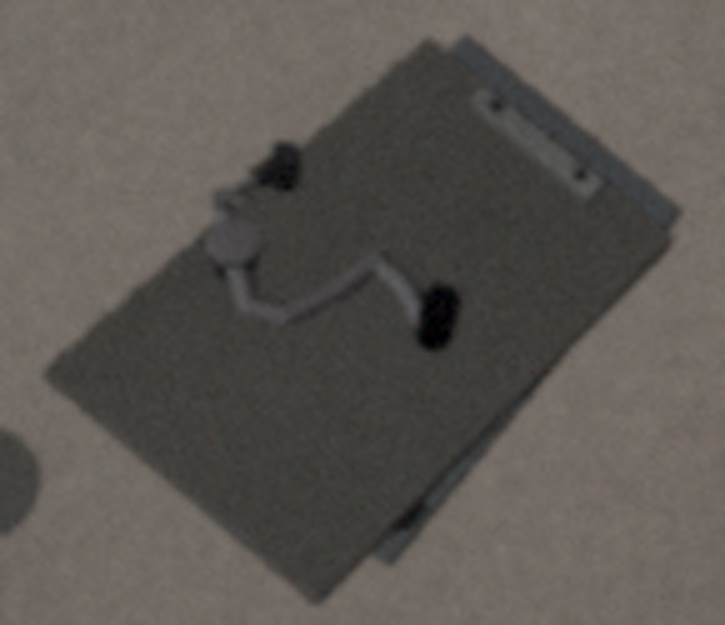

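View pics/bs.png

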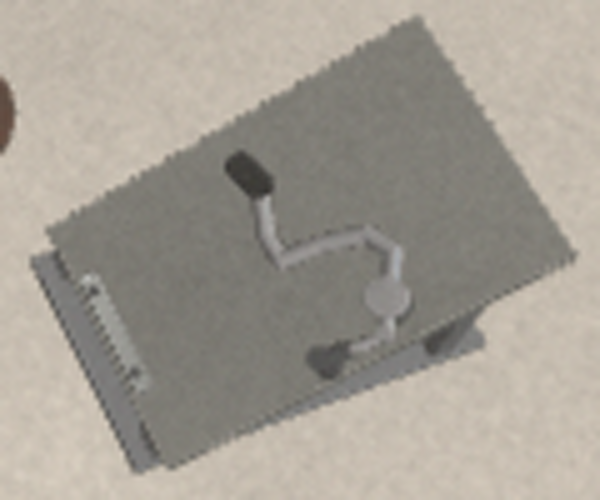

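```bash
cat > fit.py <<'E'
from h import *
from scipy.optimize import least_squares
from scipy.spatial.transform import Rotation as R
t=np.load("top0.npz");s=np.load("scene0.npz")
obj=np.array([[270,-95,0],[270,95,0],[-20,-95,0],[-20,95,0],[160,-70,32],[0,-45,8],[0,45,8]])/1000.
pt=np.array([[45,375],[318,602],[432,40],[672,235],[232,243],[475,97],[588,196]])/5.+[45,155]-.4
ps=np.array([[577,257],[418,17],[170,467],[47,230],[387,298],[148,382],[95,276]])/5.+[310,175]-.4
def proj(d,P):
    T=np.linalg.inv(d["world_from_camera"]);q=P@T[:3,:3].T+T[:3,3];q=q@d["camera_matrix"].T;return q[:,:2]/q[:,2:]
def Rb(y): return R.from_euler("ZY",[y,-np.pi/6]).as_matrix()   # x up slope
def res(p): 
    P=obj@Rb(p[3]).T+p[:3]; return np.r_[(proj(t,P)-pt).ravel(),(proj(s,P)-ps).ravel()]
if __name__=="__main__":
    f=least_squares(res,[.51,.08,.03,2.36],loss="soft_l1")
    p=f.x;print(p,np.round(res(p),1));np.save("bed.npy",p)
    for d in(t,s):
        B=(cloud(d)-p[:3])@Rb(p[3])
        m=(B[...,0]>.02)&(B[...,0]<.26)&(abs(B[...,1])<.08)&(abs(B[...,2])<.01)
        print("bed z median",np.median(B[m][:,2]),m.sum(), "slope",np.polyfit(B[m][:,0],B[m][:,2],1))
        k=(B[...,2]>.048)&(B[...,2]<.075)&(abs(B[...,0]-.13)<.12)&(abs(B[...,1])<.09);print("knob",np.round(np.median(B[k],0),4),k.sum())
    for n,(u,v) in dict(a=(235,94),b=(198,98)).items(): print(n,cloud(t)[v,u])
E
python3 fit.py
```

```text
[0.50967451 0.09082877 0.02905019 2.43580818] [-0.4 -0.7  0.4  0.  -0.8 -0.7  0.6  0.5  0.8 -0.9 -0.8  1.4  0.3  0.9
  0.  -0.4  0.1 -0.4 -0.7  0.7 -0.1  0.2 -0.4 -0.3  1.5  1.2  0.5 -0.4]
bed z median 0.006120818919974411 4223 slope [-0.00044108  0.0060676 ]
knob [0.1291 0.0428 0.0662] 61
bed z median 0.006494469739866431 2917 slope [-0.00032146  0.00641894]
knob [0.1263 0.0361 0.0674] 43
a [ 0.7458426  -0.16844064  0.14104405]
b [ 0.75006477 -0.06190077  0.09639321]
```

```bash
cat > fit2.py <<'E'
from fit import *
p0=np.load("bed.npy");B0=Rb(p0[3]);pc=p0[:3]+B0@np.array([.13,0,.0063])
f=least_squares(lambda p:np.r_[res(p),((pc-p[:3])@Rb(p[3])[:,2])*1e4],p0,loss="soft_l1")
p=f.x;print(p,np.round(res(p),1));np.save("bed.npy",p)
Bm=Rb(p[3])
for d in(t,s):
    B=(cloud(d)-p[:3])@Bm
    for nm,k in dict(knob=(B[...,2]>.055)&(B[...,2]<.075)&(abs(B[...,0]-.13)<.12)&(abs(B[...,1])<.09),ledge=(B[...,2]>.008)&(B[...,2]<.016)&(abs(B[...,0])<.02)&(abs(B[...,1])<.06),bed=(abs(B[...,2])<.004)&(B[...,0]>-.05)&(B[...,0]<.3)&(abs(B[...,1])<.12),piv=(B[...,2]>.027)&(B[...,2]<.04)&(abs(B[...,0]-.16)<.02)&(abs(B[...,1]+.07)<.02)).items():
        q=B[k];print(nm,len(q),np.round([q.mean(0),np.percentile(q,2,0),np.percentile(q,98,0)],4).tolist())
w=lambda b:p[:3]+Bm@np.array(b)
print("pivot",w([.16,-.07,0]),"base home",w([.065,0,.012]),"dirs",np.round(Bm,3).tolist())
for q in(0,.4,.8,1.15): print(q,w([.16+.115*np.sin(q-.31),-.07+.115*np.cos(q-.31),.046]))
E
python3 fit2.py
```

```text
[0.51114879 0.0895043  0.0351744  2.43582395] [-0.9 -1.2  0.2 -0.3 -0.9 -1.4  0.7 -0.1  0.5 -1.6 -0.9  0.6  0.3  0.2
  0.2 -1.   0.1 -1.3 -0.9  0.3 -0.4 -0.5 -0.4 -1.   1.3  0.7  0.2 -1. ]
knob 45 [[0.1261, 0.0416, 0.0613], [0.1161, 0.032, 0.056], [0.1348, 0.0496, 0.0656]]
ledge 128 [[-0.0056, 0.003, 0.0116], [-0.0128, -0.0412, 0.0082], [0.0008, 0.0453, 0.0154]]
bed 5720 [[0.1377, 0.0041, -0.0], [-0.0101, -0.0894, -0.0036], [0.2659, 0.0933, 0.0036]]
piv 63 [[0.1581, -0.0708, 0.0297], [0.1447, -0.0894, 0.0271], [0.1719, -0.0575, 0.0336]]
knob 32 [[0.1246, 0.0377, 0.062], [0.1159, 0.029, 0.0572], [0.1336, 0.0465, 0.0657]]
ledge 80 [[-0.006, -0.0044, 0.0123], [-0.0117, -0.0446, 0.0091], [-0.0002, 0.0413, 0.0156]]
bed 4079 [[0.1319, -0.003, 0.0003], [-0.0149, -0.0933, -0.0034], [0.2645, 0.09, 0.0037]]
piv 56 [[0.159, -0.073, 0.0295], [0.1463, -0.0889, 0.0271], [0.1715, -0.0597, 0.0344]]
pivot [0.45108919 0.23265752 0.1151744 ] base home [0.47287115 0.12212443 0.07806671] dirs [[-0.659, -0.649, 0.381], [0.562, -0.761, -0.324], [0.5, 0.0, 0.866]]
0 [0.42068299 0.11467728 0.1374707 ]
0.4 [0.38749256 0.13637148 0.16017959]
0.8 [0.36710638 0.17091187 0.18207256]
1.15 [0.36236288 0.20741995 0.19782855]
```

```bash
cat > mv.py <<'E'
import sys
from h import *
from rig import bot
from scipy.spatial.transform import Rotation as R
p=np.load("bed.npy")
Bm=R.from_euler("ZY",[p[3],-np.pi/6]).as_matrix()
F=np.diag([1.,-1,-1])           # tool x=frame x, tool z=-frame z
def bed(x,y,z): return p[:3]+Bm@(np.array([x,y,z])/1000.), Bm@F
def world(x,y,z,yaw): return np.array([x,y,z]), R.from_euler("Z",yaw,degrees=True).as_matrix()@F
def rel(*targets):
    s=bot.sense();q=R.from_quat(s["eef_rot"]).as_matrix();x=s["tool_pos"]
    for P,Q in targets:
        print(np.round((q.T@(P-x))/.2,3),np.round(R.from_matrix(q.T@Q).as_rotvec()/np.pi,3))
    print("t",round(s["time"],2),"bed",np.round((x-p[:3])@Bm*1000,1),"world",np.round(x,4),"F",np.round(s["force"],1),"w",round(s["grip_width"],4),"j",np.round(s["joint_pos"],2))
E
python3 -c "
from mv import *
rel(bed(75,40,110),bed(75,40,28),world(.35,-.3,.27,80))"
```

```text
[ 2.355 -2.11   0.294] [ 0.173  0.101 -0.646]
[ 2.254 -2.288  0.649] [ 0.173  0.101 -0.646]
[ 1.128 -0.613 -0.218] [-0.    -0.    -0.333]
t 0.1 bed [-13.5 657.7 228.3] world [ 0.1804 -0.4927  0.2261] F [-0.1  0.3  0.1] w 0.092 j [-1.37  0.34  1.52 -0.    1.28 -0.15]
```

Emit:
drive_tool --targets "0.25 -0.2 -0.1 0 0 -0.1 -1;0.5 -0.4 -0.2 0 0 -0.2 -1;0.75 -0.6 -0.2 0 0 -0.3 -1;1 -0.8 -0.2 0 0 -0.35 -1;1 -0.9 -0.2 0 0 -0.35 -1;1 -0.9 -0.2 0 0 -0.35 -1;1 -0.9 -0.2 0 0 -0.35 -1;1 -0.9 -0.2 0 0 -0.35 -1;1 -0.9 -0.2 0 0 -0.35 -1;1 -0.9 -0.2 0 0 -0.35 -1"

```text
time: 0.93
tool_pos: [0.3065, -0.2546, 0.2667]
eef_rot: [0.747, 0.665, -0.0, -0.0]
force: [0.7, 0.2, 0.6]
grip_width: 0.0293
finger_force: 0.0
```

```bash
python3 -c "
from mv import *
rel(bed(75,40,110))"
```

```text
[1.689 0.665 0.494] [ 0.082  0.153 -0.305]
t 0.93 bed [ 57.3 394.6 234.2] world [ 0.3065 -0.2546  0.2667] F [0.7 0.2 0.6] w 0.0293 j [-0.89  0.07  1.76 -0.    1.31 -0.77]
```

Emit:
drive_tool --targets "0.2 0.06 0 0 0 -0.05 -1;0.4 0.1 0 0.02 0.02 -0.1 -1;0.6 0.15 0 0.03 0.05 -0.15 -1;0.8 0.25 0 0.05 0.08 -0.2 -1;1 0.35 0 0.06 0.12 -0.25 -1;1 0.4 0 0.08 0.15 -0.3 -1;1 0.4 0 0.08 0.15 -0.3 -1;1 0.4 0 0.08 0.15 -0.3 -1;1 0.4 0 0.08 0.15 -0.3 -1;1 0.4 0 0.08 0.15 -0.3 -1;1 0.4 0 0.08 0.15 -0.3 -1"

```text
time: 1.85
tool_pos: [0.4101, -0.0667, 0.2657]
eef_rot: [0.346, 0.903, 0.088, -0.239]
force: [-0.3, -0.1, -0.4]
grip_width: 0.0003
finger_force: 0.0
```

```bash
python3 -c "
from mv import *
rel(bed(75,40,110),bed(75,40,28),bed(100,40,28))"
```

```text
[-0.073  0.721  0.515] [ 0.002  0.003 -0.008]
[-0.07   0.718  0.925] [ 0.002  0.003 -0.008]
[0.055 0.715 0.924] [ 0.002  0.003 -0.008]
t 1.85 bed [ 94.2 184.4 211.9] world [ 0.4101 -0.0667  0.2657] F [-0.3 -0.1 -0.4] w 0.0003 j [-0.45  0.4   1.45  0.13  1.8  -1.29]
```

Emit:
drive_tool --targets "-0.03 0.2 0.15 0 0 0 -1;-0.06 0.4 0.3 0 0 0 -1;-0.07 0.6 0.45 0 0 0 -1;-0.07 0.72 0.5 0 0 -0.008 -1;-0.07 0.72 0.5 0 0 -0.008 -1;-0.07 0.72 0.65 0 0 -0.008 -1;-0.07 0.72 0.8 0 0 -0.008 -1;-0.07 0.72 0.92 0 0 -0.008 -1;-0.07 0.72 0.92 0 0 -0.008 -1;-0.07 0.72 0.92 0 0 -0.008 -1;-0.07 0.72 0.92 0 0 -0.008 -1"

```text
time: 2.77
tool_pos: [0.4478, 0.0921, 0.1006]
eef_rot: [0.333, 0.908, 0.092, -0.235]
force: [0.5, 0.2, -0.4]
grip_width: 0.0002
finger_force: 0.0
```

```bash
python3 -c "
from mv import *
rel(bed(75,40,28),bed(105,40,28),bed(145,45,28),bed(180,40,28),bed(205,29,28))
d=bot.get_image('scene');cv2.imwrite('pics/s1.png',cv2.resize(d['pixels'][140:290,280:450,::-1],None,fx=4,fy=4))"
```

```text
[-0.004 -0.005  0.019] [0.003 0.004 0.001]
[ 0.146 -0.004  0.017] [0.003 0.004 0.001]
[ 0.346 -0.028  0.014] [0.003 0.004 0.001]
[ 0.521 -0.002  0.012] [0.003 0.004 0.001]
[0.645 0.053 0.011] [0.003 0.004 0.001]
t 2.77 bed [75.9 39.1 31.7] world [0.4478 0.0921 0.1006] F [ 0.5  0.2 -0.4] w 0.0002 j [-0.15  0.59  1.62  0.27  1.38 -1.14]
```

View pics/s1.png

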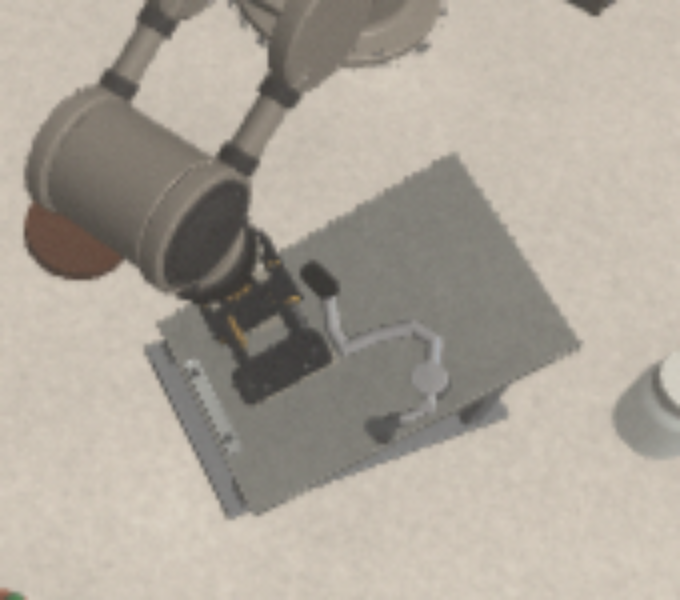

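The closed fingers are just downslope of the knob, which is at about (320,280). Pushing now.

Emit:
drive_tool --targets "0.07 0 0.01 0 0 0 -1;0.14 0 0.01 0 0 0 -1;0.2 -0.01 0.01 0 0 0 -1;0.26 -0.02 0.01 0 0 0 -1;0.32 -0.03 0.01 0 0 0 -1;0.38 -0.02 0.01 0 0 0 -1;0.44 -0.02 0.01 0 0 0 -1;0.5 0 0.01 0 0 0 -1;0.56 0.02 0.01 0 0 0 -1;0.62 0.04 0.01 0 0 0 -1;0.67 0.06 0.01 0 0 0 -1;0.67 0.06 0.01 0 0 0 -1;0.67 0.06 0.01 0 0 0 -1;0.67 0.06 0.01 0 0 0 -1;0.67 0.06 0.01 0 0 0 -1;0.67 0.06 0.01 0 0 0 -1"

```text
time: 4.15
tool_pos: [0.3642, 0.1775, 0.1629]
eef_rot: [0.333, 0.908, 0.091, -0.237]
force: [0.3, 0.2, 0.1]
grip_width: 0.0003
finger_force: 0.0
```

```bash
cat > knob.py <<'E'
from mv import *
def knob(n="top"):
    d=bot.get_image(n);B=(cloud(d)-p[:3])@Bm;px=d["pixels"].astype(int).max(2)
    k=(B[...,2]>.05)&(B[...,2]<.067)&(abs(B[...,0]-.17)<.12)&(abs(B[...,1])<.09)&(px<60);print(n,"knob",k.sum(),np.round(B[k].mean(0)*1000,1) if k.any() else "");return d
E
python3 -c "
from knob import *
rel(bed(180,28,110))
d=knob('scene')
cv2.imwrite('pics/s2.png',cv2.resize(d['pixels'][140:290,280:450,::-1],None,fx=4,fy=4))"
```

```text
[-0.155  0.004 -0.418] [0.002 0.003 0.002]
t 4.15 bed [210.2  28.4  26.2] world [0.3642 0.1775 0.1629] F [0.3 0.2 0.1] w 0.0003 j [-0.    0.39  1.77  0.33  1.39 -1.  ]
scene knob 4 [245.8   3.7  64.3]
```

View pics/s2.png

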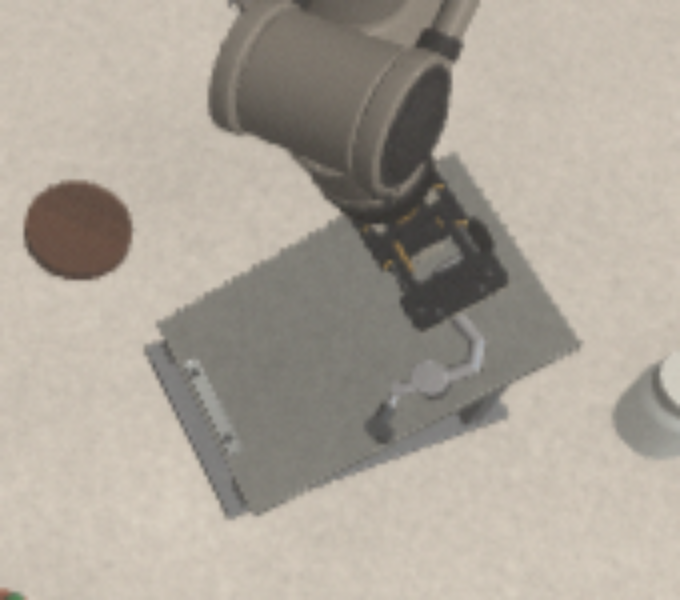

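The arm is fully open, with its knob at bed (246, 4). Next I back off and go for the base.

Emit:
drive_tool --targets "-0.06 0 0 0 0 0 -1;-0.15 0 -0.1 0 0 0 -1;-0.2 0 -0.3 0 0 0 -1;-0.25 0 -0.5 0 0 0 -1;-0.35 -0.15 -0.55 0 0 0 -0.5;-0.4 -0.35 -0.55 0 0 0 0;-0.45 -0.55 -0.55 0 0 0 0.5;-0.5 -0.75 -0.55 0 0 0 0.8;-0.5 -0.95 -0.5 0 0 0 0.8;-0.5 -1 -0.5 0 0 0 0.8;-0.5 -1 -0.5 0 0 0 0.8"

```text
time: 5.12
tool_pos: [0.3373, -0.0652, 0.199]
eef_rot: [0.334, 0.907, 0.092, -0.238]
force: [0.3, -0.9, 0.2]
grip_width: 0.0424
finger_force: 0.0
```

```bash
python3 -c "
from mv import *
rel(world(.4885,-.2535,.12,170.3),world(.4885,-.2535,.12,-9.7))"
```

```text
[-1.227 -0.226 -0.243] [ 0.047 -0.159 -0.167]
[-1.227 -0.226 -0.243] [-0.211 -0.062  0.805]
t 5.12 bed [109.6 230.5 125.8] world [ 0.3373 -0.0652  0.199 ] F [ 0.3 -0.9  0.2] w 0.0424 j [-0.51  0.34  1.73  0.1   1.57 -1.4 ]
```

Emit:
drive_tool --targets "-0.2 -0.05 -0.15 0.01 -0.03 -0.03 0.9;-0.4 -0.1 -0.3 0.02 -0.06 -0.07 0.9;-0.6 -0.15 -0.35 0.03 -0.1 -0.11 0.9;-0.8 -0.2 -0.4 0.04 -0.13 -0.14 0.9;-1 -0.23 -0.4 0.047 -0.159 -0.167 0.9;-1 -0.23 -0.4 0.047 -0.159 -0.167 0.9;-1 -0.23 -0.4 0.047 -0.159 -0.167 0.9;-1 -0.23 -0.4 0.047 -0.159 -0.167 0.9;-1 -0.23 -0.4 0.047 -0.159 -0.167 0.9;-1 -0.23 -0.4 0.047 -0.159 -0.167 0.9"

```text
time: 5.95
tool_pos: [0.472, -0.2354, 0.1711]
eef_rot: [0.083, 0.997, -0.0, -0.0]
force: [-0.4, -0.1, 0.5]
grip_width: 0.0875
finger_force: 0.0
```

```bash
python3 -c "
from mv import *
rel(world(.4885,-.2535,.12,170.3),world(.4885,-.2535,.004,170.3))"
```

```text
[-0.097 -0.075  0.255] [-0.    -0.     0.001]
[-0.097 -0.075  0.835] [-0.    -0.     0.001]
t 5.95 bed [-88.8 272.7 208.2] world [ 0.472  -0.2354  0.1711] F [-0.4 -0.1  0.5] w 0.0875 j [-0.61  0.4   1.6  -0.    1.14 -2.01]
```

Emit:
drive_tool --targets "-0.1 -0.075 0.15 0 0 0 0.9;-0.1 -0.075 0.3 0 0 0 0.9;-0.1 -0.075 0.45 0 0 0 0.9;-0.1 -0.075 0.6 0 0 0 0.9;-0.1 -0.075 0.72 0 0 0 0.9;-0.1 -0.075 0.8 0 0 0 0.9;-0.1 -0.075 0.83 0 0 0 0.9;-0.1 -0.075 0.83 0 0 0 0.9;-0.1 -0.075 0.83 0 0 0 0.9;-0.1 -0.075 0.83 0 0 0 -1;-0.1 -0.075 0.83 0 0 0 -1;-0.1 -0.075 0.83 0 0 0 -1;-0.1 -0.075 0.83 0 0 0 -1;-0.1 -0.075 0.83 0 0 0 -1;-0.1 -0.075 0.83 0 0 0 -1;-0.1 -0.075 0.83 0 0 0 -1;-0.1 -0.075 0.83 0 0 0 -1;-0.1 -0.075 0.83 0 0 0 -1"

```text
time: 7.45
tool_pos: [0.4889, -0.2545, 0.0049]
eef_rot: [0.082, 0.997, -0.001, 0.0]
force: [-0.5, -0.1, 6.3]
grip_width: 0.0557
finger_force: 30.0
```

```bash
python3 -c "
from mv import *
rel(bed(68,0,100))"
```

```text
[ 0.21   1.737 -0.757] [-0.045  0.163  0.168]
t 7.45 bed [-193.7  276.2   76.9] world [ 0.4889 -0.2545  0.0049] F [-0.5 -0.1  6.3] w 0.0557 j [-0.62  0.66  1.7  -0.    0.79 -2.02]
```

Emit:
drive_tool --targets "0 0 -0.1 0 0 0 -1;0 0 -0.25 0 0 0 -1;0 0.1 -0.45 0 0 0 -1;0.03 0.25 -0.6 0 0.02 0.02 -1;0.06 0.4 -0.75 -0.01 0.05 0.05 -1;0.1 0.55 -0.85 -0.02 0.08 0.08 -1;0.15 0.7 -0.9 -0.03 0.11 0.11 -1;0.2 0.85 -0.9 -0.04 0.14 0.14 -1;0.2 1 -0.9 -0.045 0.163 0.168 -1;0.2 1 -0.9 -0.045 0.163 0.168 -1;0.2 1 -0.9 -0.045 0.163 0.168 -1;0.2 1 -0.9 -0.045 0.163 0.168 -1"

```text
time: 8.45
tool_pos: [0.4821, -0.0511, 0.1834]
eef_rot: [0.333, 0.907, 0.088, -0.243]
force: [-0.0, -1.1, -1.2]
grip_width: 0.0558
finger_force: 30.0
```

```bash
python3 -c "
from mv import *
rel(bed(70,0,60),bed(70,0,30),bed(70,0,8))"
```

```text
[0.278 0.631 0.513] [-0.001 -0.     0.   ]
[0.278 0.631 0.663] [-0.001 -0.     0.   ]
[0.278 0.632 0.773] [-0.001 -0.     0.   ]
t 8.45 bed [ 14.3 125.9 162.9] world [ 0.4821 -0.0511  0.1834] F [-0.  -1.1 -1.2] w 0.0558 j [-0.37  0.59  1.36  0.16  1.69 -1.26]
```

Emit:
drive_tool --targets "0.1 0.1 0.05 0 0 0 -1;0.2 0.25 0.15 0 0 0 -1;0.3 0.4 0.25 0 0 0 -1;0.3 0.55 0.4 0 0 0 -1;0.3 0.63 0.55 0 0 0 -1;0.3 0.63 0.6 0 0 0 -1;0.3 0.63 0.6 0 0 0 -1;0.3 0.63 0.6 0 0 0 -1;0.3 0.63 0.6 0 0 0 -1"

```text
time: 9.2
tool_pos: [0.4795, 0.1165, 0.1114]
eef_rot: [0.334, 0.907, 0.089, -0.242]
force: [-0.1, -1.0, -0.8]
grip_width: 0.056
finger_force: 30.0
```

```bash
cat > board.py <<'E'
from mv import *
def board(zlo,zhi,n="scene",name=None):
    d=bot.get_image(n);B=(cloud(d)-p[:3])@Bm*1000;px=d["pixels"].astype(int)
    k=(px[...,0]-px[...,2]>25)&(B[...,0]>-30)&(B[...,0]<170)&(abs(B[...,1])<60)&(B[...,2]>zlo)&(B[...,2]<zhi)
    q=B[k];top=q[q[:,2]>np.percentile(q[:,2],40)]
    A=np.c_[top[:,:2],np.ones(len(top))];c=np.linalg.lstsq(A,top[:,2],rcond=None)[0]
    print(n,len(q),"rect",cv2.minAreaRect(q[:,:2].astype(np.float32)),"ext",np.round(np.percentile(q,[2,50,98],axis=0),1).tolist(),"plane",np.round(c,3))
    if name: cv2.imwrite(name,cv2.resize(d['pixels'][140:290,280:450,::-1],None,fx=4,fy=4))
E
python3 -c "
from board import *
rel(bed(68,0,12),bed(68,0,7))
board(25,110,name='pics/s3.png');board(25,110,'top')"
```

```text
[-0.03  -0.     0.166] [ 0.     0.001 -0.   ]
[-0.03  -0.     0.191] [ 0.     0.001 -0.   ]
t 9.2 bed [74.2 -0.  45.1] world [0.4795 0.1165 0.1114] F [-0.1 -1.  -0.8] w 0.056 j [-0.1   0.63  1.5   0.29  1.45 -1.07]
scene 347 rect ((75.88362884521484, -1.0425796508789062), (57.37504577636719, 129.3834228515625), 89.53701782226562) ext [[12.4, -29.1, 47.3], [112.9, -2.3, 64.4], [139.9, 25.4, 69.0]] plane [-0.0000e+00 -1.0000e-03  6.6016e+01]Traceback (most recent call last):
  File "<string>", line 4, in <module>
    board(25,110,name='pics/s3.png');board(25,110,'top')
                                     ~~~~~^^^^^^^^^^^^^^
  File "board.py", line 5, in board
    q=B[k];top=q[q[:,2]>np.percentile(q[:,2],40)]
                        ~~~~~~~~~~~~~^^^^^^^^^^^
    return _quantile_unchecked(
        a, q, axis, out, overwrite_input, method, keepdims, weights)
    return _ureduce(a,
                    func=_quantile_ureduce_func,
    ...<5 lines>...
                    overwrite_input=overwrite_input,
                    method=method)
    r = func(a, **kwargs)
    result = _quantile(arr,
                       quantiles=q,
    ...<2 lines>...
                       out=out,
                       weights=wgt)
    slices_having_nans = np.isnan(arr[-1, ...])
                                  ~~~^^^^^^^^^
IndexError: index -1 is out of bounds for axis 0 with size 0
```

View pics/s3.png

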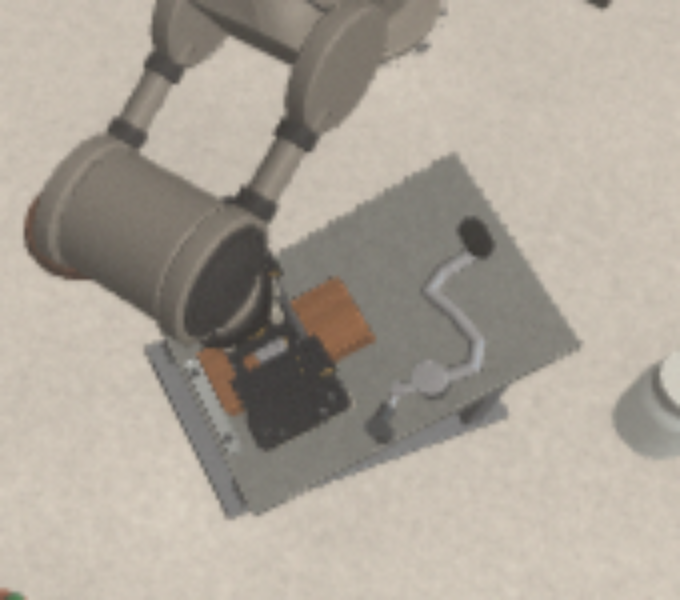

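The base is held level and square over the bed, and the arm stands open. Lowering it onto the bed.

Emit:
drive_tool --targets "-0.02 0 0.06 0 0 0 -1;-0.025 0 0.12 0 0 0 -1;-0.025 0 0.17 0 0 0 -1;-0.025 0 0.19 0 0 0 -1;-0.025 0 0.2 0 0 0 -1;-0.025 0 0.205 0 0 0 -1;-0.025 0 0.21 0 0 0 -1;-0.025 0 0.21 0 0 0 -1;-0.025 0 0.21 0 0 0 -1"

```text
time: 10.05
tool_pos: [0.4667, 0.1272, 0.0743]
eef_rot: [0.334, 0.907, 0.089, -0.242]
force: [-0.7, -8.4, 18.1]
grip_width: 0.0554
finger_force: 30.0
```

```bash
python3 -c "
from board import *
rel(bed(63,0,3));print(Bm.T@bot.sense()['force'])
board(15,50)"
```

```text
[-0.035  0.001  0.009] [-0.     0.001  0.   ]
t 10.05 bed [70.   0.1  4.7] world [0.4667 0.1272 0.0743] F [-0.7 -8.4 18.1] w 0.0554 j [-0.09  0.67  1.57  0.3   1.35 -1.09]
[ 4.80970053  6.78644393 18.16633058]
scene 318 rect ((71.95122528076172, -0.9684276580810547), (57.03330993652344, 129.8368377685547), 89.4305419921875) ext [[8.2, -28.8, 18.7], [107.4, -1.2, 24.4], [135.5, 25.5, 29.9]] plane [-5.000e-03 -1.500e-02  2.649e+01]
```

Emit:
drive_tool --targets "-0.01 0 -0.005 0 0 0 -1;-0.02 0 -0.005 0 0 0 -1;-0.025 0 -0.005 0 0 0 -1;-0.03 0 -0.005 0 0 0 -1;-0.035 0 -0.005 0 0 0 -1;-0.035 0 -0.005 0 0 0 -1"

```text
time: 10.6
tool_pos: [0.4714, 0.1246, 0.0713]
eef_rot: [0.334, 0.906, 0.09, -0.243]
force: [-1.1, -0.5, 14.9]
grip_width: 0.056
finger_force: 30.0
```

```bash
python3 -c "
from board import *
rel();print(Bm.T@bot.sense()['force'])
board(15,50)"
```

```text
t 10.6 bed [64.1 -0.9  4.8] world [0.4714 0.1246 0.0713] F [-1.1 -0.5 14.9] w 0.056 j [-0.09  0.68  1.56  0.3   1.36 -1.09]
[ 7.8776792   1.05514067 12.62587821]
scene 314 rect ((65.63008880615234, -2.5536136627197266), (129.30665588378906, 57.13518524169922), 0.1929323375225067) ext [[2.1, -29.8, 18.6], [102.0, -1.7, 24.5], [129.5, 24.0, 29.5]] plane [ 0.000e+00 -3.000e-03  2.609e+01]
```

Emit:
drive_tool --targets "-0.005 0 0 0 0 0 -1;-0.01 0 0 0 0 0 -1;-0.01 0 0 0 0 0 -1;-0.01 0 0 0 0 0 -1"

```text
time: 10.98
tool_pos: [0.4721, 0.1241, 0.0708]
eef_rot: [0.333, 0.906, 0.09, -0.244]
force: [-2.1, 2.2, 16.1]
grip_width: 0.0555
finger_force: 30.0
```

```bash
python3 -c "
from board import *
rel();print(Bm.T@bot.sense()['force'])"
```

```text
t 10.98 bed [63.  -1.   4.8] world [0.4721 0.1241 0.0708] F [-2.1  2.2 16.1] w 0.0555 j [-0.09  0.68  1.55  0.3   1.36 -1.09]
[10.69009093 -0.2714823  12.40636336]
```

Emit:
drive_tool --targets "-0.005 0 0 0 0 0 -1;-0.01 0 0 0 0 0 -1;-0.015 0 0 0 0 0 -1;-0.015 0 0 0 0 0 -1;-0.015 0 0 0 0 0 -1"

```text
time: 11.4
tool_pos: [0.4721, 0.124, 0.0707]
eef_rot: [0.333, 0.906, 0.091, -0.246]
force: [-8.9, 6.3, 27.5]
grip_width: 0.0558
finger_force: 30.0
```

```bash
python3 -c "
from board import *
rel();print(Bm.T@bot.sense()['force']);board(15,50)"
```

```text
t 11.4 bed [62.9 -1.   4.8] world [0.4721 0.124  0.0707] F [-8.9  6.3 27.5] w 0.0558 j [-0.1   0.68  1.55  0.3   1.37 -1.09]
[23.1960443   0.95714852 18.41121664]
scene 313 rect ((64.46028900146484, -1.6468544006347656), (57.91780090332031, 129.93756103515625), 89.29874420166016) ext [[1.3, -30.0, 18.5], [100.8, -2.1, 24.5], [128.7, 23.8, 28.9]] plane [2.0000e-03 1.0000e-02 2.5716e+01]
```

The force jumped with no further travel, so the base is against the ledge. Relaxing, releasing and lifting off.

Emit:
drive_tool --targets "0.01 0 -0.005 0 0 0 -1;0.015 0 -0.01 0 0 0 -1;0.015 0 -0.01 0 0 0 0.3;0.015 0 -0.01 0 0 0 0.7;0.015 0 -0.01 0 0 0 0.7;0.015 0 -0.01 0 0 0 0.7;0.015 0 -0.01 0 0 0 0.7;0.015 0 -0.01 0 0 0 0.7;0.015 0 -0.1 0 0 0 0.7;0.015 0 -0.25 0 0 0 0.7;0.015 0 -0.4 0 0 0 0.7;0.015 0 -0.55 0 0 0 -1;0.1 0 -0.65 0 0 0 -1;0.2 0 -0.65 0 0 0 -1;0.2 0 -0.65 0 0 0 -1;0.2 0 -0.65 0 0 0 -1"

```text
time: 12.78
tool_pos: [0.4972, 0.1023, 0.199]
eef_rot: [0.333, 0.907, 0.089, -0.243]
force: [0.3, 0.1, -0.3]
grip_width: 0.0494
finger_force: 0.0
```

```bash
python3 -c "
from board import *
import knob as k
rel(bed(215,20,100),bed(268,-5,120));board(15,50,name='pics/s4.png');k.knob('scene')"
```

```text
[ 0.584 -0.103  0.162] [-0.  0.  0.]
[0.849 0.022 0.062] [-0.  0.  0.]
t 12.78 bed [ 98.3  -0.7 132.4] world [0.4972 0.1023 0.199 ] F [ 0.3  0.1 -0.3] w 0.0494 j [-0.12  0.57  1.35  0.28  1.67 -1.03]
scene 203 rect ((64.49109649658203, -2.563241958618164), (56.123287200927734, 130.2697296142578), 89.36141204833984) ext [[0.3, -29.6, 18.1], [20.4, -2.8, 24.2], [128.8, 24.5, 29.3]] plane [-1.0000e-03 -2.8000e-02  2.5887e+01]
scene knob 0
```

View pics/s4.png

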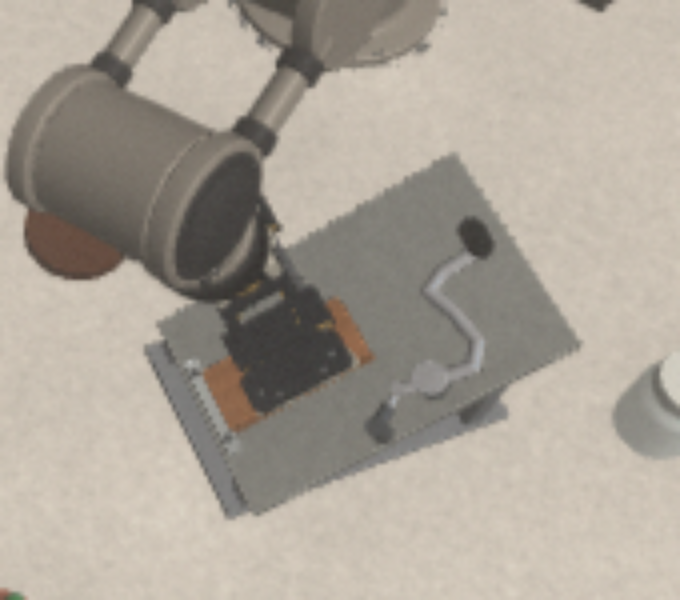

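The base sits at bed (64.5, -2.5), square, and the arm is still open. Now to get behind the knob and close it.

Emit:
drive_tool --targets "0.2 -0.01 0.05 0 0 0 -1;0.4 -0.02 0.1 0 0 0 -1;0.6 -0.03 0.1 0 0 0 -1;0.8 -0.03 0.1 0 0 0 -1;0.89 -0.03 0.12 0 0 0 -1;0.89 -0.03 0.12 0 0 0 -1;0.89 -0.03 0.12 0 0 0 -1;0.89 -0.03 0.12 0 0 0 -1;0.89 -0.03 0.12 0 0 0 -1"

```text
time: 13.63
tool_pos: [0.3678, 0.2046, 0.2659]
eef_rot: [0.334, 0.906, 0.088, -0.244]
force: [-0.4, 0.5, 0.2]
grip_width: 0.0005
finger_force: 0.0
```

```bash
python3 -c "
from mv import *
rel(bed(277,6,28))"
```

```text
[ 0.012 -0.002  0.4  ] [-0.001 -0.    -0.001]
t 13.63 bed [274.4   5.4 108. ] world [0.3678 0.2046 0.2659] F [-0.4  0.5  0.2] w 0.0005 j [ 0.05  0.3   1.6   0.35  1.64 -0.86]
```

Emit:
drive_tool --targets "0.02 0 0.1 0 0 0 -1;0.025 0 0.2 0 0 0 -1;0.025 0 0.3 0 0 0 -1;0.025 0 0.37 0 0 0 -1;0.025 0 0.4 0 0 0 -1;0.025 0 0.4 0 0 0 -1;0.025 0 0.4 0 0 0 -1"

```text
time: 14.22
tool_pos: [0.3338, 0.2337, 0.2002]
eef_rot: [0.334, 0.906, 0.089, -0.244]
force: [-0.5, -0.6, -0.1]
grip_width: 0.0005
finger_force: 0.0
```

```bash
python3 -c "
from mv import *
rel(bed(265,8,28),bed(245,20,28),bed(230,28,28),bed(212,36,28))
d=bot.get_image('scene');cv2.imwrite('pics/s5.png',cv2.resize(d['pixels'][140:290,280:450,::-1],None,fx=4,fy=4))"
```

```text
[-0.077 -0.013  0.003] [-0. -0. -0.]
[-0.177 -0.073  0.003] [-0. -0. -0.]
[-0.252 -0.113  0.003] [-0. -0. -0.]
[-0.342 -0.153  0.003] [-0. -0. -0.]
t 14.22 bed [280.4   5.3  28.7] world [0.3338 0.2337 0.2002] F [-0.5 -0.6 -0.1] w 0.0005 j [ 0.12  0.32  1.76  0.38  1.44 -0.87]
```

View pics/s5.png

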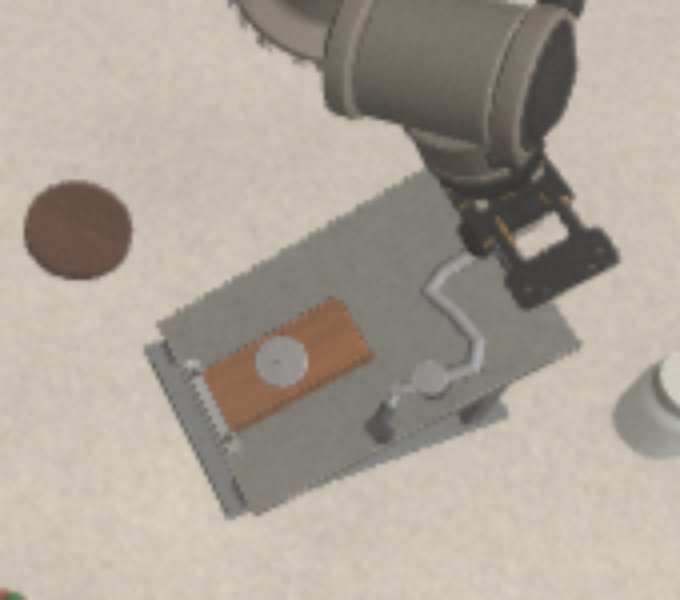

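The fingers are upslope of the knob, and the base sits square at the ledge. Pushing the arm shut.

Emit:
drive_tool --targets "-0.04 -0.01 0 0 0 0 -1;-0.08 -0.02 0 0 0 0 -1;-0.11 -0.03 0 0 0 0 -1;-0.14 -0.05 0 0 0 0 -1;-0.17 -0.07 0 0 0 0 -1;-0.2 -0.085 0 0 0 0 -1;-0.23 -0.1 0 0 0 0 -1;-0.26 -0.115 0 0 0 0 -1;-0.28 -0.125 0 0 0 0 -1;-0.3 -0.135 0 0 0 0 -1;-0.32 -0.145 0 0 0 0 -1;-0.335 -0.15 0 0 0 0 -1;-0.35 -0.155 0 0 0 0 -1;-0.35 -0.155 0 0 0 0 -1;-0.35 -0.155 0 0 0 0 -1;-0.35 -0.155 0 0 0 0 -1"

```text
time: 15.6
tool_pos: [0.3591, 0.1712, 0.1654]
eef_rot: [0.334, 0.906, 0.089, -0.243]
force: [1.0, -0.3, 0.1]
grip_width: 0.0005
finger_force: 0.0
```

```bash
python3 -c "
from board import *
import knob as k
rel();print(Bm.T@bot.sense()['force']);d=k.knob('scene');board(15,50)
cv2.imwrite('pics/s6.png',cv2.resize(d['pixels'][140:290,280:450,::-1],None,fx=4,fy=4))"
```

```text
t 15.6 bed [211.2  36.4  28.4] world [0.3591 0.1712 0.1654] F [ 1.  -0.3  0.1] w 0.0005 j [-0.02  0.39  1.78  0.33  1.41 -1.01]
[-0.76949903 -0.42448103  0.54257642]
scene knob 14 [163.2  39.6  59.9]
scene 540 rect ((64.42903900146484, -1.3003501892089844), (130.06285095214844, 56.55793380737305), 0.5148757100105286) ext [[2.4, -28.7, 17.9], [74.1, -4.0, 24.3], [128.3, 25.8, 29.5]] plane [-2.0000e-03 -6.0000e-03  2.5997e+01]
```

View pics/s6.png

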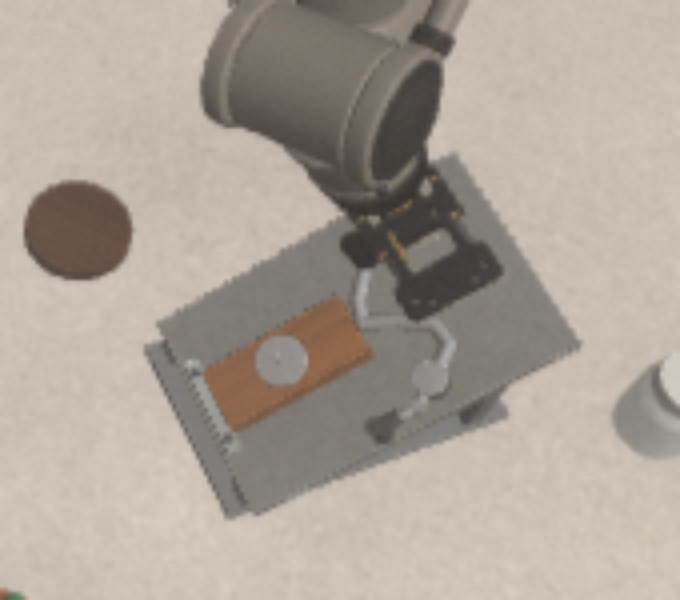

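The arm is resting on the upper end of the base, at q of about 0.34. Retracting clear.

Emit:
drive_tool --targets "0.05 0 -0.1 0 0 0 -1;0.05 0 -0.25 0 0 0 -1;0.05 0 -0.4 0 0 0 -1;0.05 0 -0.5 0 0 0 -1;0.05 0 -0.5 0 0 0 -1;0.05 0 -0.5 0 0 0 -1;0.05 0 -0.5 0 0 0 -1;0.05 0 -0.5 0 0 0 -1;0.05 0 -0.5 0 0 0 -1;0.05 0 -0.5 0 0 0 -1"

```text
time: 16.53
tool_pos: [0.3902, 0.1446, 0.2564]
eef_rot: [0.333, 0.906, 0.089, -0.244]
force: [0.1, 0.7, 0.2]
grip_width: 0.0004
finger_force: 0.0
```

```bash
python3 -c "
from board import *
import knob as k
rel();k.knob('scene');board(15,50)
print(bot.finish_job())"
```

```text
t 16.53 bed [221.3  36.5 127.6] world [0.3902 0.1446 0.2564] F [0.1 0.7 0.2] w 0.0004 j [-0.07  0.33  1.58  0.3   1.67 -0.97]
scene knob 13 [162.2  40.7  60.6]
scene 546 rect ((64.41888427734375, -1.2421817779541016), (130.2907257080078, 58.1484489440918), 0.4553453326225281) ext [[1.9, -29.1, 17.2], [72.8, -5.0, 24.4], [127.7, 26.0, 29.2]] plane [-0.0000e+00 -4.0000e-03  2.6157e+01]
the job is handed in; nothing more can be done
None
```

I handed the job in at 16.5 s without seeing a verdict: by the last camera check the base lies flat and square against the ledge, about 1 mm off centre, with the arm sprung shut on its upper end (about 0.33 rad) and the robot clear; I did not re-check the candles, but no move went near them.

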